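Push the jar into the pantry crate and shut its gates

TASK

Without gripping or lifting anything, push the broad jar that stands in front of the open wooden crate along the counter until it stands fully inside the crate, beside the can that is already there. Then, with the jar in, push the crate's left and right gates fully shut with the fingertips. Keep jar and can upright and leave the other groceries where they are.

Things in the scene. Friction and masses are not known exactly. Their poses are not given: they have to be found in the camera images.
- crate: Low fixed plywood crate, open at top and front, no floor: things slide in from the counter. Origin: its centre at counter height; +x towards its back wall (roughly away from the robot), +y its left, z up. Walls 12 mm thick, 90 high. Inner faces: sides at y = +-150 mm, back at x = +68 mm. Side walls begin at x = -80 mm, where the shut gates' inner faces lie (outer faces at -92)
- gate_left (a joint): Angle of the left gate (rad): 0 = shut, flush across the left half of the front; grows as it swings out towards the robot, at most 2.0; starts at 1.45 to 1.85. At 1.57 it points straight out, outer face to the crate's +y. No spring, latch or handle: it swings with under 1 N at its free edge and stays where it is left
- gate_right (a joint): Angle of the right gate (rad): the mirror image of the left gate; at 1.57 its outer face looks to the crate's -y
- gate_left_hinge (a point): Point on the left gate's upright hinge axis, 45 mm above the counter, at crate x -92, y +162 mm. The axis lies in the outer face of the gate, a wooden panel 160 mm long, 12 mm thick, from 3 to 90 mm above the counter
- gate_left_edge (a point): Point on the left gate's outer face at its free edge, 160 mm from the hinge axis, 45 mm above the counter
- gate_right_hinge (a point): Point on the right gate's upright hinge axis, 45 mm above the counter, at crate x -92, y -162 mm. The gate is a panel like the left one
- gate_right_edge (a point): Point on the right gate's outer face at its free edge, 160 mm from the hinge axis, 45 mm above the counter
- jar: The jar to be put away: round, brown, with a red lid, 86 mm in diameter, 95 mm high, about 0.4 kg, standing on the counter 150 to 200 mm in front of the crate's centre, between the open gates. Origin: centre of its underside, z up. Slides upright when pushed low, at 60 mm or less above the counter
- can: Upright food can inside the crate near the back wall, 68 mm in diameter, 100 mm high, anywhere from left to right; it may be nudged but must stay upright inside. Origin: centre of its underside
- tin: Low round tin, 84 mm in diameter, 40 mm high, outside the crate to its left; leave alone. Origin: centre of its underside
- spice: Small spice jar, 48 mm in diameter, 85 mm high, outside the crate to its right; leave alone. Origin: centre of its underside
- beans: Food can, 74 mm in diameter, 110 mm high, far right on the counter; leave alone. Origin: centre of its underside
- squash: Tall bottle, 70 mm in diameter, 220 mm high, far left on the counter; leave alone. Origin: centre of its underside
Things that resemble listed ones, but are neither listed nor needed, are in the scene too. Several things look just like the jar: the one meant starts farthest from the robot's base. What is shaped like the can but purple is not meant.

How it is judged:
On the way, in this order (a step that is already met when the one before it is completed fails the run):
1. the jar stands fully inside the crate while both gates are still open (more than 0.5 rad) (x of jar in the frame of crate between -0.038 and 0.07 m and y of jar in the frame of crate between -0.115 and 0.115 m and angle between jar's own z axis and vertical below 0.1 rad and height (world z) of jar below 0.008 m and linear speed of jar below 0.02 m/s and value of joint each of gate_left, gate_right above 0.5 rad), for 0.2 s.
2. both gates are shut (value of joint each of gate_left, gate_right below 0.05 rad), for 0.2 s.
At the end, for the whole second after the job is handed in: The jar and the can stand upright (within 0.1 rad), at rest and wholly inside the crate, both gates are within 0.05 rad of shut, and the tin, spice jar, other food can and bottle outside are within 30 mm of where they were (all of step 2 and x of jar in the frame of crate between -0.042 and 0.07 m and y of jar in the frame of crate between -0.115 and 0.115 m and angle between each of jar, can's own z axis and vertical below 0.1 rad and height (world z) of each of jar, can below 0.008 m and linear speed of each of jar, can below 0.02 m/s and x of can in the frame of crate between -0.05 and 0.07 m and y of can in the frame of crate between -0.125 and 0.125 m and distance of each of tin, spice, beans, squash from where it was at the start of the episode below 0.03 m); the robot touches nothing.
It fails at once if the jar or the can is lifted (more than 15 mm) (height (world z) of any of jar, can above 0.015 m).
It fails at once if the jar or the can is tipped (more than 0.35 rad) (angle between any of jar, can's own z axis and vertical above 0.35 rad).
It fails at once if another of the groceries is shifted more than 30 mm, lifted or tipped (distance of any of tin, spice, beans, squash from where it was at the start of the episode above 0.03 m or angle between any of tin, spice, beans, squash's own z axis and vertical above 0.35 rad).
It also fails if it takes over 69 s, if anything falls off the work surface, if the arm or the gripper's body presses on something with over 40 N, if the wrist force passes 120 N, or if a joint passes its speed limit or range.

ROBOT

A 7-joint arm with a two-finger parallel gripper is mounted at the origin on the work surface. World frame = base frame: x ahead of the robot, y to its left, z up, the work surface at z = 0. Lengths are in m, angles in rad, forces in N, time in s.
With the tool pointing down it reaches from about 0.4 to 0.85 m from the base axis. Payload 10.4 kg.
Tool frame: the origin (TCP) lies on the centre line of the jaws, within the pads' length; the fingertips stand 11 mm ahead of it and the grasp point (between the pads) lies 8 mm behind it (manip.finger_overhang is the distance from the TCP to the fingertips, in m); z points along the fingers, y is the line along which they close (so a half turn about z gives the same grasp; the last joint's range is limited). The gripper opens to 85 mm and grips with 20 to 120 N. Pads are 22 mm wide; open, the fingers measure 114 mm over their backs; the gripper's body (76 mm by 85 mm) begins 54 mm behind the grasp point. The pads swing forward as they close: fully open they stand 13 mm farther back than shut.
Start: joints at [-1.206, 0.332, -0.065, 1.46, 0.022, 1.35, -0.088], TCP at [0.236, 0.579, 0.218] pointing down, gripper open.
Joint ranges: [-2.6, 2.6], [-0.5, 2.12], [-1.47, 1.34], [0.16, 2.42], [-1.27, 4.41], [0.06, 2.06], [-2.6, 2.6]. Speed limits (rad/s): [2.22, 2.22, 2.79, 2.79, 3.14, 3.14, 3.14].

INTERFACE

Orientations are given as a unit quaternion [x, y, z, w].
In Python, from workcell import manip, imaging, workorder gives the robot as it stands.
- The arm moves only by the tool jog_arm, never from a script. Its argument "deltas" is a list of rows, each an object with "gripper": the opening, from 0 (shut) to 1 (fully open); "offset": the shift along the tool's x, y, z in m, a list of three; "rotation": the turn, a rotation vector about the tool's x, y, z in degrees, a list of three. In form: [{"gripper": gripper, "offset": [tx, ty, tz], "rotation": [ax, ay, az]}, ...]. A call has 1 to 20 rows; each row shifts and turns the commanded pose from where the row before left it, along the tool's axes as they then stand; what a row does not reach is not made up. A row lasts 1/10 s, in which the tool goes at most 50 mm and 8.59 degrees, less where a joint would pass 70% of its speed; a pose out of reach is approached as far as the arm can. A call with a gripper value outside its range is refused whole. The fingers move at their own pace and stop on an object; "newtons" is the grip in N (left out, the last holds). Time passes only in rows, so rows that do not move let the fingers close. It gives the time, the measured TCP pose, the force, the opening and the grip force at its end, in the units of the state.
- manip.get_obs(): the state, without advancing time (a new reading comes with each control period).
- imaging.camera(name): name is "scene" or "top"; returns the picture (384x512x3 uint8, blue, green, red); there is no depth.
- imaging.camera_model(name): a dict with "camera_matrix" (3x3 intrinsics, pixels), "k1" (the pictures are not rectified: a ray, as slopes to the right and down, at radius r is drawn at 1 + k1 r^2 times it, then the intrinsics apply), "world_to_cam" (4x4, takes a point from world to camera coordinates). Camera axes: x right, y up, looking along -z (the intrinsics and any distortion apply to the point x, -y, -z); pixel columns grow to the right and rows downward; lengths in m; the calibration is good to about 2 mm. A picture is of the moment at which its call begins. camera_model takes no time and is no camera call.
- workorder.hand_in(): hands the job in; it is judged then, once.
The state is a dict: "clock": time; "joint_pos": joint angles; "joint_velocities": joint speeds; "tau": joint torques, N m; "position": TCP position; "ee_rot": TCP orientation; "ft_force": force on the tool from outside, world axes, zero at the start; "torque": the same for the moment, N m; "grip_width": opening from 0.0 (shut) to 1.0 (fully open); "grasp_force": force on a finger pad.
Only numpy, scipy, OpenCV 4.12 (cv2) and the standard library are available. Lean on these libraries where they do the work, as an engineer would, in place of code of your own. Each camera call takes 0.05 s, during which the arm holds its last target. There are 200 camera calls.

## Working session

There is one attempt and no reset: what is moved stays moved. The work goes in short steps, Python scripts to look and compute and a tool call to move; the robot and the scene stay as the last step left them, time stands still between calls to the robot, and variables do not carry over. Pictures are saved under pics/ and viewed, at most 10 in all, crops included, and the job is handed in when it is done.

Besides the shell and the picture viewer there is one more tool, called after "Request:" by a JSON object that holds its "fn" and its "kwargs". jog_arm: Moves the arm, as the interface text tells. Its arguments: {"type":"object","properties":{"deltas":{"type":"array","items":{"type":"object","properties":{"gripper":{"type":"number"},"offset":{"type":"array","items":{"type":"number"}},"rotation":{"type":"array","items":{"type":"number"}}}}},"newtons":{"type":"number"}},"required":["deltas"]}

```bash
mkdir -p pics; python3 - <<'E'
from workcell import manip, imaging
import cv2
for n in("top","scene"):
    cv2.imwrite(f"pics/{n}0.png",imaging.camera(n)); m=imaging.camera_model(n); print(m)
o=manip.get_obs();print(o["position"],o["ee_rot"],o["clock"])
E
```

```text
{'camera_matrix': array([[396.88274588,   0.        , 256.2151955 ],
       [  0.        , 396.88274588, 189.91970724],
       [  0.        ,   0.        ,   1.        ]]), 'k1': 0.04656474430947356, 'world_to_cam': array([[ 2.39644091e-03, -9.99967267e-01, -7.72800588e-03,
         2.23581460e-02],
       [ 9.85571071e-01,  1.05386403e-03,  1.69258838e-01,
        -5.10568037e-01],
       [-1.69245153e-01, -8.02211784e-03,  9.85541335e-01,
        -1.23134533e+00],
       [ 0.00000000e+00,  0.00000000e+00,  0.00000000e+00,
         1.00000000e+00]])}
{'camera_matrix': array([[401.13122503,   0.        , 252.67969946],
       [  0.        , 401.13122503, 192.88090119],
       [  0.        ,   0.        ,   1.        ]]), 'k1': -0.13543932847623816, 'world_to_cam': array([[-0.7626889 ,  0.64637419, -0.02249546,  0.37413229],
       [-0.41177046, -0.45845905,  0.78756611,  0.17178877],
       [ 0.49874916,  0.6099309 ,  0.61581943, -1.72631281],
       [ 0.        ,  0.        ,  0.        ,  1.        ]])}
[0.23625577 0.57825195 0.21740255] [ 1.92703911e-01  9.81256743e-01 -6.31091699e-04 -8.83732912e-05] 0.1
```

View pics/top0.png

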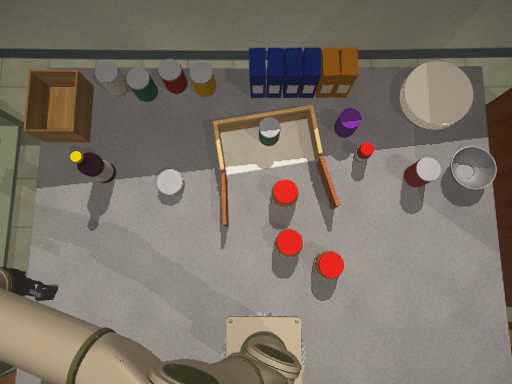

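View pics/scene0.png

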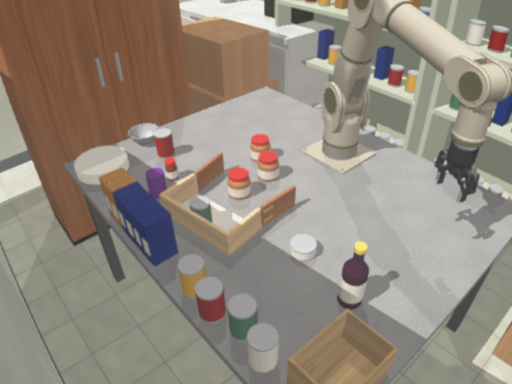

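The top view shows the target jar's lid at (285,192), with decoys at (289,242) and (330,264). The can is at (269,130), the tin at (170,183) and the spice jar at (366,150). The left gate runs (223,170)–(225,225) and the right one (320,157)–(337,206). I'll zoom in on the crate to pick its corners.

```bash
cat > h.py <<'E'
import numpy as np,cv2
from workcell import manip, imaging
def ray(n,px,z):
    m=imaging.camera_model(n);K=m["camera_matrix"];T=m["world_to_cam"]
    p=np.atleast_2d(np.array(px,float))
    u=cv2.undistortPoints(p[:,None],K,np.array([m["k1"],0,0,0.]))[:,0]
    d=np.c_[u[:,0],-u[:,1],-np.ones(len(u))]@T[:3,:3]
    c=-T[:3,:3].T@T[:3,3]
    return c+d*((z-c[2])/d[:,2])[:,None]
def blobs(im,lo,hi,amin=60):
    h=cv2.cvtColor(im,cv2.COLOR_BGR2HSV);m=cv2.inRange(h,lo,hi)
    cs,_=cv2.findContours(m,cv2.RETR_EXTERNAL,cv2.CHAIN_APPROX_NONE)
    return [c for c in cs if cv2.contourArea(c)>amin]
E
python3 - <<'E'
from h import *
im=cv2.imread("pics/top0.png")
cv2.imwrite("pics/crop0.png",cv2.resize(im[95:235,200:350],None,fx=5,fy=4.2857*5/4.2857,interpolation=cv2.INTER_CUBIC)[:, :][:600] if 0 else cv2.resize(im[95:235,200:350],None,fx=4,fy=4,interpolation=cv2.INTER_CUBIC))
for c in blobs(im,(0,200,150),(6,255,255)):
    (x,y),r=cv2.minEnclosingCircle(c); print("red",x,y,r,ray("top",(x,y),.095))
for c in blobs(im,(4,120,90),(14,255,255)):
    print("gate",cv2.boundingRect(c),cv2.boxPoints(cv2.minAreaRect(c)).round(1).tolist())
E
```

```text
red 331.1470642089844 264.6176452636719 12.799118041992188 [[ 0.2767769  -0.20033053  0.095     ]]
red 289.3226623535156 242.05172729492188 12.501461029052734 [[ 0.34270998 -0.07713917  0.095     ]]
red 285.0116271972656 191.10464477539062 12.137375831604004 [[ 0.49809881 -0.06578996  0.095     ]]
red 366.6111145019531 148.43333435058594 6.578268527984619 [[ 0.63329817 -0.32102767  0.095     ]]
gate (0, 372, 16, 12) [[-0.0, 372.0], [15.0, 372.0], [15.0, 383.0], [0.0, 383.0]]
gate (315, 251, 22, 28) [[313.6000061035156, 276.5], [316.8999938964844, 249.1999969482422], [336.20001220703125, 251.5], [332.8999938964844, 278.79998779296875]]
gate (272, 181, 26, 26) [[266.20001220703125, 196.3000030517578], [277.1000061035156, 180.39999389648438], [298.6000061035156, 195.10000610351562], [287.79998779296875, 211.0]]
gate (221, 173, 6, 52) [[220.6999969482422, 173.0], [224.89999389648438, 172.89999389648438], [226.3000030517578, 224.0], [222.0, 224.10000610351562]]
gate (318, 157, 22, 49) [[317.79998779296875, 157.39999389648438], [322.5, 155.6999969482422], [340.20001220703125, 204.1999969482422], [335.3999938964844, 205.89999389648438]]
```

View pics/crop0.png

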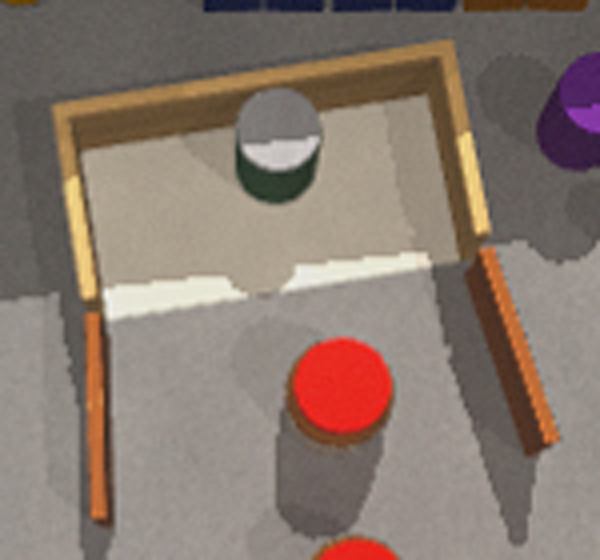

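The crop shows the crate's rim corners, in full-image pixels, at about (213.8,121.3), (313.3,105.5), (322.5,153.8) and (221.5,171.5). The can top is at (269.7,127.5), and the gate free ends are at (224,225.5) and (338,205.5).

```bash
cat >> h.py <<'E'
def fit(src,dst):
    a,b=src.mean(0),dst.mean(0);U=(src-a),(dst-b)
    th=np.arctan2((U[0][:,0]*U[1][:,1]-U[0][:,1]*U[1][:,0]).sum(),(U[0]*U[1]).sum())
    R=np.array([[np.cos(th),-np.sin(th)],[np.sin(th),np.cos(th)]]);return th,R,b-R@a
E
python3 - <<'E'
from h import *
W=ray("top",[(213.7,121.3),(313.3,105.5),(322.5,153.8),(221.5,171.5)],.09)[:,:2]
L=np.array([(.08,.162),(.08,-.162),(-.08,-.162),(-.08,.162)])
th,R,t=fit(L,W);print("crate",th,t,"res mm",((L@R.T+t-W)*1e3).round(1).tolist())
C=lambda w:(np.asarray(w)[:2]-t)@R
for n,p,z in [("jar",(285,191.1),.095),("can",(269.7,127.5),.1),("tin",(170,182),.04),("spice",(366.6,148.4),.085),("Lhinge",(222.5,172.5),.09),("Ledge",(223,225.6),.09),("Redge",(339.7,204.5),.09),("dec1",(289.3,242),.095),("dec2",(331,264.6),.095)]:
    w=ray("top",p,z)[0];print(n,w.round(4),"crate",C(w).round(4))
for s,e in((1,(223,225.6)),(-1,(339.7,204.5))):
    d=C(ray("top",e,.09)[0])-np.array([-.092,s*.162]);print("gate",s,np.arctan2(-d[0],-s*d[1]),np.hypot(*d))
np.savez("crate.npz",th=th,R=R,t=t)
E
```

```text
crate 0.16930347153559566 [ 0.66978829 -0.01336126] res mm [[-2.8, 1.0], [-0.7, -0.6], [0.6, -2.0], [2.9, 1.5]]
jar [ 0.4981 -0.0658  0.095 ] crate [-0.178  -0.0227]
can [ 0.7003 -0.0192  0.1   ] crate [ 0.0291 -0.0109]
tin [0.5368 0.3019 0.04  ] crate [-0.0779  0.3332]
spice [ 0.6362 -0.3238  0.085 ] crate [-0.0854 -0.3003]
Lhinge [0.5576 0.1281 0.09  ] crate [-0.0868  0.1584]
Ledge [0.3922 0.1238 0.09  ] crate [-0.2506  0.182 ]
Redge [ 0.4575 -0.233   0.09  ] crate [-0.2462 -0.1807]
dec1 [ 0.3429 -0.0771  0.095 ] crate [-0.333  -0.0077]
dec2 [ 0.2768 -0.1999  0.095 ] crate [-0.4188 -0.1177]
gate 1 1.6961605657325984 0.15980421908031842
gate -1 1.6914110360714605 0.15536085543576814
```

```bash
cat >> h.py <<'E'
from scipy.spatial.transform import Rotation as Ro
def C2W(c): f=np.load("crate.npz");return f["R"]@np.asarray(c)+f["t"]
def W2C(w): f=np.load("crate.npz");return (np.asarray(w)[:2]-f["t"])@f["R"]
def go(pts):
    "pts: crate x,y and z; prints successive tool-frame offsets in mm"
    o=manip.get_obs();T=Ro.from_quat(o["ee_rot"]);p=o["position"]
    print("at crate",(W2C(p)*1e3).round(1),"z",round(p[2]*1e3,1),"axes",T.as_matrix().round(3).tolist(),"F",np.round(o["ft_force"],1),"t",o["clock"])
    for c in pts:
        w=np.r_[C2W(c[:2]),c[2]];print(c,(T.inv().apply(w-p)*1e3).round(1));p=w
E
python3 - <<'E'
from h import *
j=np.array([-.178,-.0227]);g=np.array([-.01,-.085]);d=(g-j)/np.linalg.norm(g-j)
a=np.load("crate.npz")["th"]+np.arctan2(d[1],d[0])
o=manip.get_obs();T=Ro.from_quat(o["ee_rot"])
# desired: x = -dir, tilt tips forward 10deg
des=Ro.from_matrix(np.array([[-np.cos(a),-np.sin(a),0],[-np.sin(a),np.cos(a),0],[0,0,-1]]).T)
print(np.degrees((T.inv()*des).as_rotvec()),d,j-.058*d,g-.046*d)
E
```

```text
[-7.30695883e-02 -3.37991108e-03 -1.15751652e+01] [ 0.93760731 -0.34769604] [-0.23238122 -0.00253363] [-0.05312994 -0.06900598]
```

Request:
{"fn": "jog_arm", "kwargs": {"deltas": [{"gripper":0.6,"offset":[0,0,-0.01],"rotation":[0,0,0]}]}}

```text
clock: 0.2
position: [0.236, 0.5777, 0.2266]
ee_rot: [0.193, 0.981, -0.002, -0.0]
ft_force: [-0.2, 0.4, 0.5]
grip_width: 0.854
grasp_force: 0.0
```

Request:
{"fn": "jog_arm", "kwargs": {"deltas": [{"gripper":0.6,"offset":[0,0,0],"rotation":[0,0,-6]},{"gripper":0.6,"offset":[0,0,0],"rotation":[0,0,-5.6]},{"gripper":0.6,"offset":[0,0,0],"rotation":[0,-5,0]},{"gripper":0.6,"offset":[0,0,0],"rotation":[0,-5,0]},{"gripper":0.6,"offset":[0,0,0],"rotation":[0,0,0]}]}}

```text
clock: 0.7
position: [0.2327, 0.5798, 0.2284]
ee_rot: [0.089, 0.992, -0.008, 0.087]
ft_force: [-1.6, -0.1, 0.3]
grip_width: 0.598
grasp_force: 0.0
```

```bash
python3 -c "
from h import *
go([(-.2324,-.0025,.21),(-.2324,-.0025,.04),(-.0531,-.069,.04)])"
```

```text
at crate [-330.9  658.3] z 228.4 axes [[-0.969, 0.179, 0.171], [0.176, 0.984, -0.031], [-0.174, 0.0, -0.985]] F [-1.6 -0.1  0.3] t 0.7
(-0.2324, -0.0025, 0.21) [-310.6 -587.3   73.4]
(-0.2324, -0.0025, 0.04) [ 29.5  -0.  167.4]
(-0.0531, -0.069, 0.04) [-188.3   -1.2   33.2]
```

Request:
{"fn": "jog_arm", "kwargs": {"deltas": [{"gripper":0.6,"offset":[-0.0155,-0.0294,0.0037]},{"gripper":0.6,"offset":[-0.0155,-0.0294,0.0037]},{"gripper":0.6,"offset":[-0.0155,-0.0294,0.0037]},{"gripper":0.6,"offset":[-0.0155,-0.0294,0.0037]},{"gripper":0.6,"offset":[-0.0155,-0.0294,0.0037]},{"gripper":0.6,"offset":[-0.0155,-0.0294,0.0037]},{"gripper":0.6,"offset":[-0.0155,-0.0294,0.0037]},{"gripper":0.6,"offset":[-0.0155,-0.0294,0.0037]},{"gripper":0.6,"offset":[-0.0155,-0.0294,0.0037]},{"gripper":0.6,"offset":[-0.0155,-0.0294,0.0037]},{"gripper":0.6,"offset":[-0.0155,-0.0294,0.0037]},{"gripper":0.6,"offset":[-0.0155,-0.0294,0.0037]},{"gripper":0.6,"offset":[-0.0155,-0.0294,0.0037]},{"gripper":0.6,"offset":[-0.0155,-0.0294,0.0037]},{"gripper":0.6,"offset":[-0.0155,-0.0294,0.0037]},{"gripper":0.6,"offset":[-0.0155,-0.0294,0.0037]},{"gripper":0.6,"offset":[-0.0155,-0.0294,0.0037]},{"gripper":0.6,"offset":[-0.0155,-0.0294,0.0037]},{"gripper":0.6,"offset":[-0.0155,-0.0294,0.0037]},{"gripper":0.6,"offset":[-0.0155,-0.0294,0.0037]}]}}

```text
schema error: expected keys gripper, offset, rotation
```

Request:
{"fn": "jog_arm", "kwargs": {"deltas": [{"gripper":0.6},{"gripper":0.6},{"gripper":0.6}]}}

```text
schema error: expected keys gripper, offset, rotation
```

```bash
python3 -c "
from h import *
go([(-.2324,-.0025,.21),(-.2324,-.0025,.04),(-.0531,-.069,.04)])"
```

```text
at crate [-330.9  658.3] z 228.4 axes [[-0.969, 0.179, 0.171], [0.176, 0.984, -0.031], [-0.174, 0.0, -0.985]] F [-1.6 -0.1  0.3] t 0.7
(-0.2324, -0.0025, 0.21) [-310.6 -587.3   73.4]
(-0.2324, -0.0025, 0.04) [ 29.5  -0.  167.4]
(-0.0531, -0.069, 0.04) [-188.3   -1.2   33.2]
```

Request:
{"fn": "jog_arm", "kwargs": {"deltas": [{"gripper":0.6,"offset":[-0.0222,-0.042,0.0052],"rotation":[0,0,0]},{"gripper":0.6,"offset":[-0.0222,-0.042,0.0052],"rotation":[0,0,0]},{"gripper":0.6,"offset":[-0.0222,-0.042,0.0052],"rotation":[0,0,0]},{"gripper":0.6,"offset":[-0.0222,-0.042,0.0052],"rotation":[0,0,0]},{"gripper":0.6,"offset":[-0.0222,-0.042,0.0052],"rotation":[0,0,0]},{"gripper":0.6,"offset":[-0.0222,-0.042,0.0052],"rotation":[0,0,0]},{"gripper":0.6,"offset":[-0.0222,-0.042,0.0052],"rotation":[0,0,0]},{"gripper":0.6,"offset":[-0.0222,-0.042,0.0052],"rotation":[0,0,0]},{"gripper":0.6,"offset":[-0.0222,-0.042,0.0052],"rotation":[0,0,0]},{"gripper":0.6,"offset":[-0.0222,-0.042,0.0052],"rotation":[0,0,0]},{"gripper":0.6,"offset":[-0.0222,-0.042,0.0052],"rotation":[0,0,0]},{"gripper":0.6,"offset":[-0.0222,-0.042,0.0052],"rotation":[0,0,0]},{"gripper":0.6,"offset":[-0.0222,-0.042,0.0052],"rotation":[0,0,0]},{"gripper":0.6,"offset":[-0.0222,-0.042,0.0052],"rotation":[0,0,0]},{"gripper":0.6,"offset":[0,0,0],"rotation":[0,0,0]},{"gripper":0.6,"offset":[0,0,0],"rotation":[0,0,0]},{"gripper":0.6,"offset":[0,0,0],"rotation":[0,0,0]}]}}

```text
clock: 2.4
position: [0.4411, -0.0575, 0.2106]
ee_rot: [0.092, 0.992, -0.007, 0.087]
ft_force: [-0.6, 0.8, -0.2]
grip_width: 0.601
grasp_force: 0.0
```

```bash
python3 -c "
from h import *
go([(-.2324,-.0025,.21),(-.2324,-.0025,.04),(-.0531,-.069,.04)])"
```

```text
at crate [-232.9   -5. ] z 210.6 axes [[-0.968, 0.184, 0.171], [0.182, 0.983, -0.031], [-0.173, 0.001, -0.985]] F [-0.6  0.8 -0.2] t 2.4
(-0.2324, -0.0025, 0.21) [0.5 2.5 0.5]
(-0.2324, -0.0025, 0.04) [ 29.4  -0.2 167.4]
(-0.0531, -0.069, 0.04) [-1.883e+02 -1.000e-01  3.310e+01]
```

Descend behind the jar, then check from above.

Request:
{"fn": "jog_arm", "kwargs": {"deltas": [{"gripper":0.6,"offset":[0.006,0.0025,0.034],"rotation":[0,0,0]},{"gripper":0.6,"offset":[0.006,0,0.034],"rotation":[0,0,0]},{"gripper":0.6,"offset":[0.006,0,0.034],"rotation":[0,0,0]},{"gripper":0.6,"offset":[0.003,0,0.017],"rotation":[0,0,0]},{"gripper":0.6,"offset":[0,0,0],"rotation":[0,0,0]}]}}

```text
clock: 2.9
position: [0.4399, -0.0548, 0.0875]
ee_rot: [0.091, 0.992, -0.009, 0.085]
ft_force: [-0.5, 0.7, 0.2]
grip_width: 0.601
grasp_force: 0.0
```

```bash
python3 -c "
from h import *
im=imaging.camera('top')
s=imaging.camera('scene')
o=np.hstack([cv2.resize(im[95:285,200:350],(400,507)),cv2.resize(s[120:260,150:300],(400,373))[:].copy() if 0 else cv2.resize(s[115:262,180:296],(400,507))])
cv2.imwrite('pics/p1.png',o)
go([(-.2324,-.0025,.21),(-.2324,-.0025,.04),(-.0531,-.069,.04)])"
```

```text
at crate [-231.6   -2.6] z 90.1 axes [[-0.968, 0.183, 0.171], [0.18, 0.983, -0.032], [-0.174, -0.0, -0.985]] F [ 0.3 -0.3 -0.4] t 3.0
(-0.2324, -0.0025, 0.21) [ -20.1   -0.2 -118.2]
(-0.2324, -0.0025, 0.04) [ 29.5   0.  167.4]
(-0.0531, -0.069, 0.04) [-188.3   -0.3   33.2]
```

View pics/p1.png

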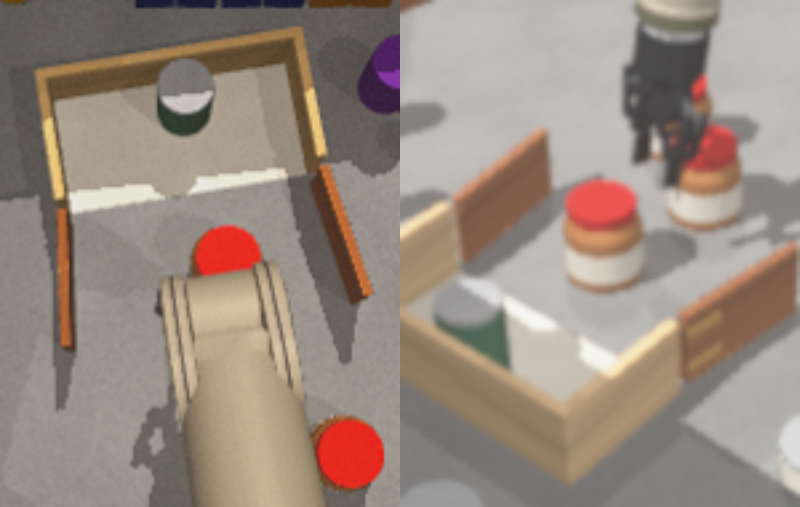

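The gripper hangs behind the target jar, between it and the decoy, and all jars are still standing. I'll lower it the remaining 50 mm and push.

Request:
{"fn": "jog_arm", "kwargs": {"deltas": [{"gripper":0.6,"offset":[0.0042,0,0.0246],"rotation":[0,0,0]},{"gripper":0.6,"offset":[0.0042,0,0.0246],"rotation":[0,0,0]},{"gripper":0.6,"offset":[0,0,0],"rotation":[0,0,0]},{"gripper":0.6,"offset":[-0.0049,0,0.0009],"rotation":[0,0,0]},{"gripper":0.6,"offset":[-0.0049,0,0.0009],"rotation":[0,0,0]},{"gripper":0.6,"offset":[-0.0049,0,0.0009],"rotation":[0,0,0]},{"gripper":0.6,"offset":[-0.0049,0,0.0009],"rotation":[0,0,0]},{"gripper":0.6,"offset":[-0.0049,0,0.0009],"rotation":[0,0,0]},{"gripper":0.6,"offset":[-0.0049,0,0.0009],"rotation":[0,0,0]}]}}

```text
clock: 3.9
position: [0.4712, -0.061, 0.0395]
ee_rot: [0.092, 0.992, -0.008, 0.086]
ft_force: [-5.8, 1.5, 6.4]
grip_width: 0.602
grasp_force: 4.1
```

```bash
cat >> h.py <<'E'
def see(crop=None):
    im=imaging.camera("top")
    for c in blobs(im,(0,200,150),(6,255,255)):
        (x,y),r=cv2.minEnclosingCircle(c); w=ray("top",(x,y),.095)[0];print("red",round(x),round(y),round(r,1),"crate mm",(W2C(w)*1e3).round())
    return im
E
python3 -c "
from h import *
see()
go([(-.0531,-.069,.04)])"
```

```text
red 331 264 12.7 crate mm [-418. -118.]
red 286 184 11.3 crate mm [-158.  -29.]
red 367 148 6.6 crate mm [ -88. -297.]
at crate [-202.9  -13.7] z 39.7 axes [[-0.968, 0.184, 0.17], [0.181, 0.983, -0.032], [-0.173, 0.0, -0.985]] F [-4.2  0.8  2.6] t 3.95
(-0.0531, -0.069, 0.04) [-1.573e+02  1.000e-01  2.730e+01]
```

Request:
{"fn": "jog_arm", "kwargs": {"deltas": [{"gripper":0.6,"offset":[-0.0078,0,0.00136],"rotation":[0,0,0]},{"gripper":0.6,"offset":[-0.0078,0,0.00136],"rotation":[0,0,0]},{"gripper":0.6,"offset":[-0.0078,0,0.00136],"rotation":[0,0,0]},{"gripper":0.6,"offset":[-0.0078,0,0.00136],"rotation":[0,0,0]},{"gripper":0.6,"offset":[-0.0078,0,0.00136],"rotation":[0,0,0]},{"gripper":0.6,"offset":[-0.0078,0,0.00136],"rotation":[0,0,0]},{"gripper":0.6,"offset":[-0.0078,0,0.00136],"rotation":[0,0,0]},{"gripper":0.6,"offset":[-0.0078,0,0.00136],"rotation":[0,0,0]},{"gripper":0.6,"offset":[-0.0078,0,0.00136],"rotation":[0,0,0]},{"gripper":0.6,"offset":[-0.0078,0,0.00136],"rotation":[0,0,0]},{"gripper":0.6,"offset":[-0.0078,0,0.00136],"rotation":[0,0,0]},{"gripper":0.6,"offset":[-0.0078,0,0.00136],"rotation":[0,0,0]},{"gripper":0.6,"offset":[-0.0078,0,0.00136],"rotation":[0,0,0]},{"gripper":0.6,"offset":[-0.0078,0,0.00136],"rotation":[0,0,0]}]}}

```text
clock: 5.35
position: [0.5803, -0.0813, 0.0395]
ee_rot: [0.092, 0.992, -0.008, 0.086]
ft_force: [-5.4, 0.3, 4.5]
grip_width: 0.597
grasp_force: 3.5
```

```bash
python3 -c "
from h import *
im=see()
s=imaging.camera('scene')
cv2.imwrite('pics/p2.png',np.hstack([cv2.resize(im[95:285,200:350],(400,507)),cv2.resize(s[115:262,150:296],(400,403),interpolation=cv2.INTER_CUBIC) if 0 else cv2.resize(s[135:262,160:260],(400,507))]))
go([(-.0531,-.069,.04)])"
```

```text
red 331 265 12.8 crate mm [-419. -118.]
red 295 244 10.7 crate mm [-340.  -24.]
red 367 148 6.6 crate mm [ -88. -297.]
at crate [-98.9 -52.3] z 39.7 axes [[-0.968, 0.184, 0.171], [0.181, 0.983, -0.032], [-0.174, -0.0, -0.985]] F [-0.4  0.2  0.2] t 5.45
(-0.0531, -0.069, 0.04) [-48.1   0.2   8.1]
```

View pics/p2.png

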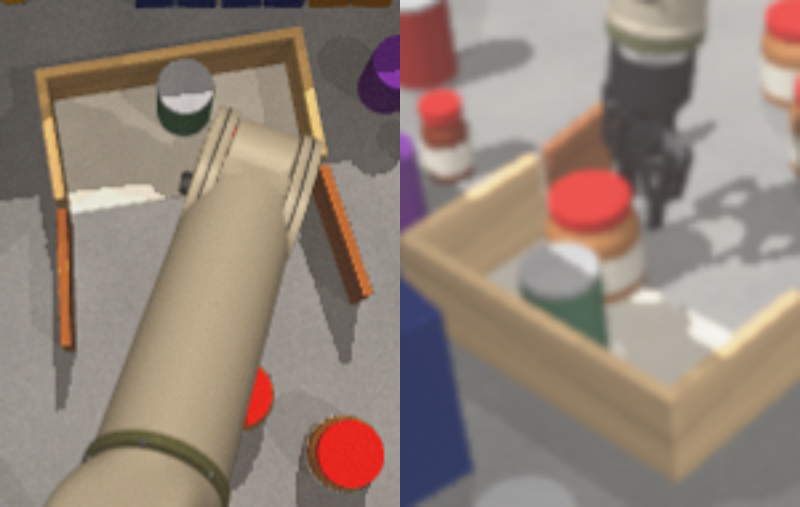

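The jar is upright and entering the crate to the right of the can, which hasn't moved. I'll push the remaining 49 mm, slowing at the end, then back off 30 mm.

Request:
{"fn": "jog_arm", "kwargs": {"deltas": [{"gripper":0.6,"offset":[-0.0078,0,0.00136],"rotation":[0,0,0]},{"gripper":0.6,"offset":[-0.0078,0,0.00136],"rotation":[0,0,0]},{"gripper":0.6,"offset":[-0.0078,0,0.00136],"rotation":[0,0,0]},{"gripper":0.6,"offset":[-0.0078,0,0.00136],"rotation":[0,0,0]},{"gripper":0.6,"offset":[-0.0078,0,0.00136],"rotation":[0,0,0]},{"gripper":0.6,"offset":[-0.005,0,0.0009],"rotation":[0,0,0]},{"gripper":0.6,"offset":[-0.003,0,0.0005],"rotation":[0,0,0]},{"gripper":0.6,"offset":[0,0,0],"rotation":[0,0,0]},{"gripper":0.6,"offset":[0.01,0,-0.0017],"rotation":[0,0,0]},{"gripper":0.6,"offset":[0.02,0,-0.0035],"rotation":[0,0,0]},{"gripper":0.6,"offset":[0.03,0,-0.0052],"rotation":[0,0,0]},{"gripper":0.6,"offset":[0.03,0,-0.0052],"rotation":[0,0,0]},{"gripper":0.6,"offset":[0,0,0],"rotation":[0,0,0]}]}}

```text
clock: 6.75
position: [0.5333, -0.0726, 0.0385]
ee_rot: [0.092, 0.992, -0.007, 0.085]
ft_force: [0.8, 1.0, 0.3]
grip_width: 0.602
grasp_force: 0.0
```

```bash
python3 -c "
from h import *
go([])
im=see()
s=imaging.camera('scene')
hs=cv2.cvtColor(s,cv2.COLOR_BGR2HSV)
for c in blobs(s,(0,200,120),(6,255,255)):
    (x,y),r=cv2.minEnclosingCircle(c);M=cv2.fitEllipse(c);print('scene',M[0],M[1],(W2C(ray('scene',M[0],.088)[0])*1e3).round())
cv2.imwrite('pics/p3.png',np.hstack([cv2.resize(im[95:285,200:350],(400,507)),cv2.resize(s[135:262,160:260],(400,507))]))"
```

```text
at crate [-144.5  -35.4] z 38.5 axes [[-0.968, 0.185, 0.168], [0.182, 0.983, -0.029], [-0.171, 0.002, -0.985]] F [0.8 1.  0.3] t 6.75
red 331 264 12.7 crate mm [-418. -118.]
red 367 148 6.6 crate mm [ -88. -297.]
red 294 138 11.8 crate mm [-16. -82.]
```

View pics/p3.png

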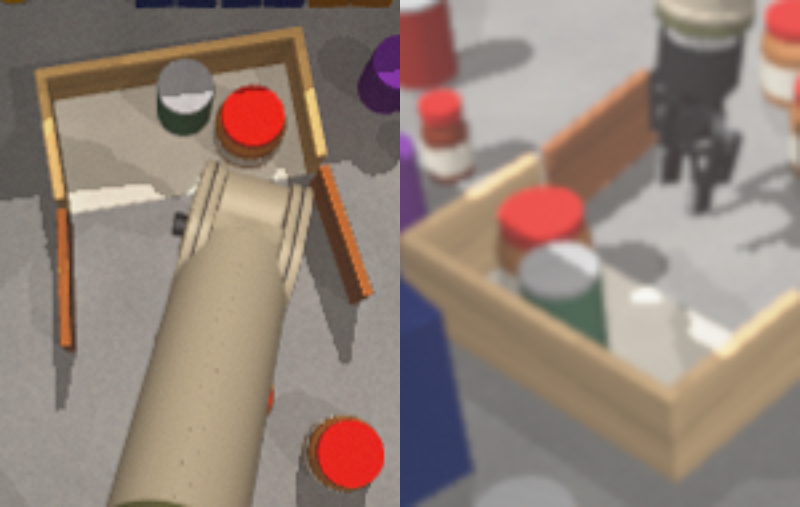

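The jar is upright in the crate at about (-16,-82) mm, beside the can, and both gates are still open. Next I lift, straighten the tool, shut the fingers and line up with the crate.

Request:
{"fn": "jog_arm", "kwargs": {"deltas": [{"gripper":0.6,"offset":[-0.005,0,-0.03],"rotation":[0,0,0]},{"gripper":0.6,"offset":[-0.005,0,-0.03],"rotation":[0,0,0]},{"gripper":0.0,"offset":[-0.005,0,-0.03],"rotation":[0,0,0]},{"gripper":0.0,"offset":[-0.005,0,-0.03],"rotation":[0,0,0]},{"gripper":0.0,"offset":[0,0,0],"rotation":[0,5,0]},{"gripper":0.0,"offset":[0,0,0],"rotation":[0,4.8,0]},{"gripper":0.0,"offset":[0,0,0],"rotation":[0,0,-7]},{"gripper":0.0,"offset":[0,0,0],"rotation":[0,0,-7]},{"gripper":0.0,"offset":[0,0,0],"rotation":[0,0,-6.3]},{"gripper":0.0,"offset":[0,0,0],"rotation":[0,0,0]}]}}

```text
clock: 7.85
position: [0.537, -0.0736, 0.1613]
ee_rot: [-0.085, 0.996, -0.001, 0.002]
ft_force: [0.8, -0.1, 0.1]
grip_width: 0.002
grasp_force: 0.0
```

```bash
cat >> h.py <<'E'
def sweep(s,over=.004,r=.13,phis=(1.69,1.4,1.1,.8,.5,.25,.1,0)):
    P=[]
    for k,f in enumerate(phis):
        rho=.011*abs(np.cos(f))+.0145*abs(np.sin(f))-(over if f==0 else 0)+(.035 if k==0 else 0)
        P.append((-.092-r*np.sin(f)-rho*np.cos(f), s*(.162-r*np.cos(f)+rho*np.sin(f)),.045))
    return P
E
python3 -c "
from h import *
im=see()
P=sweep(1); go([(P[0][0],P[0][1],.16)]+[tuple(np.round(p,4)) for p in P])"
```

```text
red 331 264 12.7 crate mm [-418. -118.]
red 367 148 6.6 crate mm [ -88. -297.]
at crate [-141.2  -36.9] z 161.3 axes [[-0.986, -0.166, 0.004], [-0.166, 0.986, -0.001], [-0.004, -0.001, -1.0]] F [ 0.2  0.3 -0.2] t 7.9
(np.float64(-0.21504752790571782), np.float64(0.22780522213584914), 0.16) [ 74.6 264.5   0.6]
(np.float64(-0.215), np.float64(0.2278), np.float64(0.045)) [  0.4   0.2 115. ]
(np.float64(-0.2229), np.float64(0.1558), np.float64(0.045)) [  7.7 -72.    0.1]
(np.float64(-0.216), np.float64(0.119), np.float64(0.045)) [ -7.  -36.8   0.1]
(np.float64(-0.1978), np.float64(0.0844), np.float64(0.045)) [-18.3 -34.5   0.1]
(np.float64(-0.1689), np.float64(0.0559), np.float64(0.045)) [-29.  -28.4   0.2]
(np.float64(-0.138), np.float64(0.0396), np.float64(0.045)) [-30.9 -16.2   0.2]
(np.float64(-0.1173), np.float64(0.0339), np.float64(0.045)) [-20.7  -5.6   0.1]
(np.float64(-0.099), np.float64(0.032), np.float64(0.045)) [-18.3  -1.8   0.1]
```

Request:
{"fn": "jog_arm", "kwargs": {"deltas": [{"gripper":0.0,"offset":[0.0093,0.033,0],"rotation":[0,0,0]},{"gripper":0.0,"offset":[0.0093,0.033,0],"rotation":[0,0,0]},{"gripper":0.0,"offset":[0.0093,0.033,0],"rotation":[0,0,0]},{"gripper":0.0,"offset":[0.0093,0.033,0],"rotation":[0,0,0]},{"gripper":0.0,"offset":[0.0093,0.033,0],"rotation":[0,0,0]},{"gripper":0.0,"offset":[0.0093,0.033,0],"rotation":[0,0,0]},{"gripper":0.0,"offset":[0.0093,0.033,0],"rotation":[0,0,0]},{"gripper":0.0,"offset":[0.0093,0.033,0],"rotation":[0,0,0]},{"gripper":0.0,"offset":[0,0,0],"rotation":[0,0,0]},{"gripper":0.0,"offset":[0,0,0.029],"rotation":[0,0,0]},{"gripper":0.0,"offset":[0,0,0.029],"rotation":[0,0,0]},{"gripper":0.0,"offset":[0,0,0.029],"rotation":[0,0,0]},{"gripper":0.0,"offset":[0,0,0.029],"rotation":[0,0,0]},{"gripper":0.0,"offset":[0,0,0],"rotation":[0,0,0]}]}}

```text
clock: 9.3
position: [0.4174, 0.1726, 0.042]
ee_rot: [-0.083, 0.997, -0.002, -0.0]
ft_force: [-0.2, -0.3, 0.5]
grip_width: 0.004
grasp_force: 0.0
```

Request:
{"fn": "jog_arm", "kwargs": {"deltas": [{"gripper":0.0,"offset":[0.002,-0.018,0],"rotation":[0,0,0]},{"gripper":0.0,"offset":[0.002,-0.018,0],"rotation":[0,0,0]},{"gripper":0.0,"offset":[0.002,-0.018,0],"rotation":[0,0,0]},{"gripper":0.0,"offset":[0.002,-0.018,0],"rotation":[0,0,0]},{"gripper":0.0,"offset":[-0.0035,-0.0184,0],"rotation":[0,0,0]},{"gripper":0.0,"offset":[-0.0035,-0.0184,0],"rotation":[0,0,0]},{"gripper":0.0,"offset":[-0.009,-0.0173,0],"rotation":[0,0,0]},{"gripper":0.0,"offset":[-0.009,-0.0173,0],"rotation":[0,0,0]},{"gripper":0.0,"offset":[-0.0145,-0.0142,0],"rotation":[0,0,0]},{"gripper":0.0,"offset":[-0.0145,-0.0142,0],"rotation":[0,0,0]},{"gripper":0.0,"offset":[-0.0155,-0.0081,0],"rotation":[0,0,0]},{"gripper":0.0,"offset":[-0.0155,-0.0081,0],"rotation":[0,0,0]},{"gripper":0.0,"offset":[0,0,0],"rotation":[0,0,0]}]}}

```text
clock: 10.6
position: [0.5289, 0.001, 0.0467]
ee_rot: [-0.083, 0.997, -0.001, 0.003]
ft_force: [-0.5, -0.0, -1.1]
grip_width: -0.005
grasp_force: 0.0
```

```bash
python3 -c "
from h import *
im=see()
cv2.imwrite('pics/p4.png',cv2.resize(im[95:285,200:350],(400,507)))
go([(-.1173,.0339,.045),(-.099,.032,.045)])"
```

```text
red 331 264 12.7 crate mm [-418. -118.]
red 289 242 12.6 crate mm [-333.   -7.]
red 367 148 6.6 crate mm [ -88. -297.]
red 294 138 11.8 crate mm [-16. -82.]
at crate [-137.8   38.5] z 46.3 axes [[-0.986, -0.166, 0.005], [-0.166, 0.986, -0.001], [-0.005, -0.002, -1.0]] F [-0.9 -0.1 -0. ] t 10.65
(-0.1173, 0.0339, 0.045) [-20.5  -4.5   1.4]
(-0.099, 0.032, 0.045) [-18.3  -1.9   0.1]
```

View pics/p4.png

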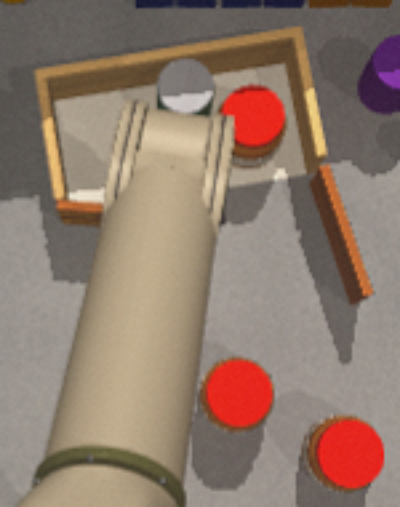

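The left gate is nearly shut, and the jar and can haven't moved. I'll press the gate home.

Request:
{"fn": "jog_arm", "kwargs": {"deltas": [{"gripper":0.0,"offset":[-0.01,-0.002,0],"rotation":[0,0,0]},{"gripper":0.0,"offset":[-0.01,-0.002,0],"rotation":[0,0,0]},{"gripper":0.0,"offset":[-0.009,-0.001,0],"rotation":[0,0,0]},{"gripper":0.0,"offset":[-0.006,0,0],"rotation":[0,0,0]},{"gripper":0.0,"offset":[-0.003,0,0],"rotation":[0,0,0]},{"gripper":0.0,"offset":[-0.002,0,0],"rotation":[0,0,0]}]}}

```text
clock: 11.25
position: [0.5661, 0.0037, 0.0449]
ee_rot: [-0.084, 0.996, -0.0, 0.001]
ft_force: [-8.8, -0.4, 5.8]
grip_width: -0.001
grasp_force: 4.3
```

```bash
python3 -c "
from h import *
go([])"
```

```text
at crate [-99.3  34.3] z 44.9 axes [[-0.986, -0.168, 0.001], [-0.168, 0.986, -0.001], [-0.001, -0.001, -1.0]] F [-8.8 -0.4  5.8] t 11.25
```

Pressing at 9 N, so it's on its stop. I'll back off, lift and cross to the right gate.

Request:
{"fn": "jog_arm", "kwargs": {"deltas": [{"gripper":0.0,"offset":[0.03,0,0],"rotation":[0,0,0]},{"gripper":0.0,"offset":[0.03,0,-0.03],"rotation":[0,0,0]},{"gripper":0.0,"offset":[0.02,0,-0.04],"rotation":[0,0,0]},{"gripper":0.0,"offset":[0.02,0,-0.04],"rotation":[0,0,0]},{"gripper":0.0,"offset":[0.016,-0.03,-0.005],"rotation":[0,0,0]},{"gripper":0.0,"offset":[0,-0.033,0],"rotation":[0,0,0]},{"gripper":0.0,"offset":[0,-0.033,0],"rotation":[0,0,0]},{"gripper":0.0,"offset":[0,-0.033,0],"rotation":[0,0,0]},{"gripper":0.0,"offset":[0,-0.033,0],"rotation":[0,0,0]},{"gripper":0.0,"offset":[0,-0.033,0],"rotation":[0,0,0]},{"gripper":0.0,"offset":[0,-0.033,0],"rotation":[0,0,0]},{"gripper":0.0,"offset":[0,-0.034,0],"rotation":[0,0,0]},{"gripper":0.0,"offset":[0,0,0],"rotation":[0,0,0]},{"gripper":0.0,"offset":[0,0,0],"rotation":[0,0,0]}]}}

```text
clock: 12.65
position: [0.4954, -0.2748, 0.1598]
ee_rot: [-0.083, 0.997, -0.001, 0.001]
ft_force: [-0.7, -0.1, -0.8]
grip_width: -0.0
grasp_force: 0.0
```

```bash
python3 -c "
from h import *
im=see()
for c in blobs(im,(4,120,90),(14,255,255)): print(cv2.boxPoints(cv2.minAreaRect(c)).round(1).tolist())
cv2.imwrite('pics/p5.png',cv2.resize(im[95:285,200:350],(400,507)))
P=sweep(-1); go([tuple(float(round(v,4)) for v in p) for p in P])"
```

```text
red 289 242 12.4 crate mm [-333.   -8.]
red 367 148 6.7 crate mm [ -87. -298.]
red 294 138 11.7 crate mm [-16. -82.]
[[-0.0, 372.0], [15.0, 372.0], [15.0, 383.0], [0.0, 383.0]]
[[220.39999389648438, 169.3000030517578], [270.5, 161.10000610351562], [271.20001220703125, 165.3000030517578], [221.10000610351562, 173.5]]
[[318.6000061035156, 157.10000610351562], [322.79998779296875, 155.6999969482422], [338.70001220703125, 202.10000610351562], [334.5, 203.5]]
[[276.3999938964844, 146.5], [283.0, 134.0], [305.20001220703125, 145.60000610351562], [298.6000061035156, 158.10000610351562]]
at crate [-215.3 -227.2] z 159.8 axes [[-0.986, -0.168, 0.003], [-0.168, 0.986, -0.0], [-0.003, -0.001, -1.0]] F [-0.4  0.1 -0.3] t 12.7
(-0.215, -0.2278, 0.045) [  0.   -0.5 114.8]
(-0.2229, -0.1558, 0.045) [ 8.  72.  -0.1]
(-0.216, -0.119, 0.045) [-6.9 36.8 -0. ]
(-0.1978, -0.0844, 0.045) [-18.2  34.6   0. ]
(-0.1689, -0.0559, 0.045) [-28.9  28.5   0.1]
(-0.138, -0.0396, 0.045) [-30.9  16.3   0.1]
(-0.1173, -0.0339, 0.045) [-20.7   5.7   0.1]
(-0.099, -0.032, 0.045) [-18.3   1.9   0.1]
```

View pics/p5.png

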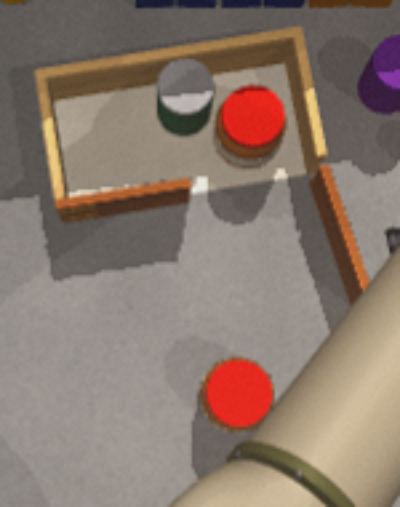

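The left gate is flush shut, the jar stands well behind the gate line, and the tool is just outside the right gate. Same sweep on this side.

Request:
{"fn": "jog_arm", "kwargs": {"deltas": [{"gripper":0.0,"offset":[0,0,0.029],"rotation":[0,0,0]},{"gripper":0.0,"offset":[0,0,0.029],"rotation":[0,0,0]},{"gripper":0.0,"offset":[0,0,0.029],"rotation":[0,0,0]},{"gripper":0.0,"offset":[0,0,0.028],"rotation":[0,0,0]},{"gripper":0.0,"offset":[0,0,0],"rotation":[0,0,0]}]}}

```text
clock: 13.2
position: [0.4949, -0.271, 0.0422]
ee_rot: [-0.086, 0.996, 0.001, -0.0]
ft_force: [-0.5, 0.3, 0.3]
grip_width: 0.003
grasp_force: 0.0
```

Request:
{"fn": "jog_arm", "kwargs": {"deltas": [{"gripper":0.0,"offset":[0.002,0.018,0],"rotation":[0,0,0]},{"gripper":0.0,"offset":[0.002,0.018,0],"rotation":[0,0,0]},{"gripper":0.0,"offset":[0.002,0.018,0],"rotation":[0,0,0]},{"gripper":0.0,"offset":[0.002,0.018,0],"rotation":[0,0,0]},{"gripper":0.0,"offset":[-0.0035,0.0184,0],"rotation":[0,0,0]},{"gripper":0.0,"offset":[-0.0035,0.0184,0],"rotation":[0,0,0]},{"gripper":0.0,"offset":[-0.009,0.0173,0],"rotation":[0,0,0]},{"gripper":0.0,"offset":[-0.009,0.0173,0],"rotation":[0,0,0]},{"gripper":0.0,"offset":[-0.0145,0.0142,0],"rotation":[0,0,0]},{"gripper":0.0,"offset":[-0.0145,0.0142,0],"rotation":[0,0,0]},{"gripper":0.0,"offset":[-0.0155,0.0081,0],"rotation":[0,0,0]},{"gripper":0.0,"offset":[-0.0155,0.0081,0],"rotation":[0,0,0]},{"gripper":0.0,"offset":[0,0,0],"rotation":[0,0,0]}]}}

```text
clock: 14.5
position: [0.543, -0.0733, 0.0454]
ee_rot: [-0.086, 0.996, -0.001, 0.002]
ft_force: [0.5, 0.5, 0.1]
grip_width: -0.003
grasp_force: 0.0
```

Request:
{"fn": "jog_arm", "kwargs": {"deltas": [{"gripper":0.0,"offset":[-0.01,0.002,0],"rotation":[0,0,0]},{"gripper":0.0,"offset":[-0.01,0.002,0],"rotation":[0,0,0]},{"gripper":0.0,"offset":[-0.009,0.001,0],"rotation":[0,0,0]},{"gripper":0.0,"offset":[-0.006,0,0],"rotation":[0,0,0]},{"gripper":0.0,"offset":[-0.003,0,0],"rotation":[0,0,0]},{"gripper":0.0,"offset":[-0.002,0,0],"rotation":[0,0,0]}]}}

```text
clock: 15.1
position: [0.5777, -0.0645, 0.0449]
ee_rot: [-0.084, 0.996, -0.0, -0.0]
ft_force: [-14.9, 0.8, 9.2]
grip_width: 0.0
grasp_force: 7.0
```

```bash
python3 -c "
from h import *
go([])"
```

```text
at crate [-99.4 -34.9] z 44.9 axes [[-0.986, -0.167, -0.0], [-0.167, 0.986, -0.0], [0.001, -0.0, -1.0]] F [-14.9   0.8   9.2] t 15.1
```

Pressed home at 15 N. Back off, clear, and check.

Request:
{"fn": "jog_arm", "kwargs": {"deltas": [{"gripper":0.0,"offset":[0.02,0,0],"rotation":[0,0,0]},{"gripper":0.0,"offset":[0.03,0,-0.02],"rotation":[0,0,0]},{"gripper":0.0,"offset":[0.02,0,-0.04],"rotation":[0,0,0]},{"gripper":0.0,"offset":[0.02,0,-0.04],"rotation":[0,0,0]},{"gripper":0.0,"offset":[0.03,0,-0.03],"rotation":[0,0,0]},{"gripper":0.0,"offset":[0.03,0,-0.03],"rotation":[0,0,0]},{"gripper":0.0,"offset":[0.03,0,0],"rotation":[0,0,0]},{"gripper":0.0,"offset":[0,0,0],"rotation":[0,0,0]},{"gripper":0.0,"offset":[0,0,0],"rotation":[0,0,0]},{"gripper":0.0,"offset":[0,0,0],"rotation":[0,0,0]}]}}

```text
clock: 16.1
position: [0.4152, -0.0893, 0.1913]
ee_rot: [-0.085, 0.996, 0.001, -0.0]
ft_force: [-0.0, 0.1, 0.1]
grip_width: -0.001
grasp_force: 0.0
```

```bash
python3 -c "
from h import *
im=see()
for c in blobs(im,(4,120,90),(14,255,255)): print(cv2.boxPoints(cv2.minAreaRect(c)).round(1).tolist())
cv2.imwrite('pics/p6.png',cv2.resize(im[95:285,150:400],(790,600)))
go([])"
```

```text
red 289 242 12.4 crate mm [-333.   -8.]
red 367 148 6.6 crate mm [ -88. -297.]
red 294 138 11.8 crate mm [-16. -82.]
[[-0.0, 372.0], [15.0, 372.0], [15.0, 383.0], [0.0, 383.0]]
[[220.39999389648438, 169.3000030517578], [321.79998779296875, 152.0], [322.79998779296875, 157.8000030517578], [221.39999389648438, 175.10000610351562]]
[[277.79998779296875, 150.3000030517578], [282.1000061035156, 133.8000030517578], [307.0, 140.3000030517578], [302.70001220703125, 156.8000030517578]]
at crate [-263.7  -32.1] z 191.2 axes [[-0.985, -0.17, -0.001], [-0.17, 0.985, 0.001], [0.001, 0.001, -1.0]] F [-0.4 -0.7 -0.7] t 16.15
```

View pics/p6.png

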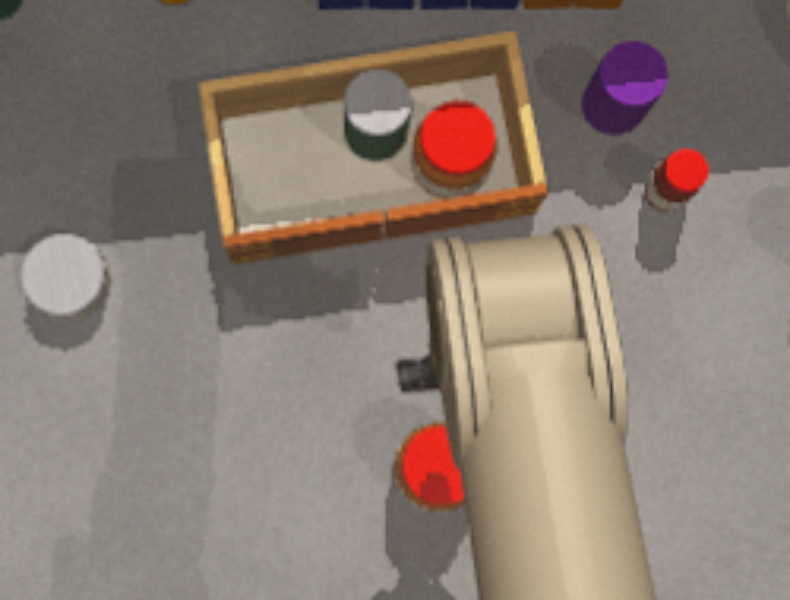

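Both gates lie in one straight line, flush shut. The jar and can stand upright inside, the tin and spice jar are unmoved, and the arm is clear.

```bash
python3 -c "
from workcell import workorder
print(workorder.hand_in())"
```

```text
the job is handed in; nothing more can be done
None
```

I handed the job in at about 16 s: the last pictures show the jar standing upright in the crate beside the can, both gates flush shut, the tin and spice jar in place and the arm clear; I took no final measurement of the beans can and bottle, and the hand-in returned no verdict.

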